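# Tip the bearing balls from the scoop into the counting scale's pan

### The job

Take the scoop that holds the two steel bearing balls (its like neighbour holds long thin rollers), bring its lip over the counting scale's round pan and lower it, still level, until its underside is no more than 3 cm above the pan's rim. Only then tip it, staying low, so that both balls roll into the pan and stay there, and last stand the empty scoop upright on the bench and let go.

Things in the scene. Friction and masses are not known exactly. Their poses are not given: they have to be found in the camera images.
- scoop_grip (a point): Grip point of the magenta scoop holding the balls: on the axis of its upright handle, a square post 18 x 18 mm, 95 mm tall, at the closed back end; 75 mm above the scoop's underside. x points away from the lip, y across the scoop, z up the post. Scoop 56 mm wide, side walls 28 mm high and 3 mm thick, 0.14 kg, loose. A like scoop with two lying rollers (12 x 36 mm) is a bystander.
- scoop_lip (a point): Middle of the same scoop's open front lip, at x = -110 mm, z = -57 mm of the grip point (18 mm above the underside); same axes, -x points out of the scoop. Behind it a ramp 35 mm long (in x) falls at 25 degrees to the flat floor, so the balls roll out once the scoop is tipped lip-down by well over 25 degrees: about 50.
- pan (a point): Centre of the floor of the round steel pan on the grey counting scale, fixed to the bench. Pan floor 60 mm above the bench, inner diameter 120 mm, wall 3 mm, rim 25 mm above this point. Scale body 210 x 170 mm, 49 mm high; its centre lies 30 mm from the pan's, towards -x of this point, where the dark display is. z up.
- ball_a_center (a point): Centre of a steel bearing ball, 20 mm in diameter, 33 g, lying on the scoop's 3 mm thick floor.
- ball_b_center (a point): Centre of the second, identical ball in the same scoop.
Mind the look-alikes: they are no part of the job. Leave any blue look-alike of the part that bears scoop_grip alone.

How it is judged:
By the outcome, as a careful person would: the job done as asked, in the order asked, and still so for the second after the job is handed in, with the robot touching nothing.
It also fails if it takes over 64 s, if anything falls off the work surface, if the arm or the gripper's body presses on something with over 40 N, if the wrist force passes 120 N, or if a joint passes its speed limit or range.

### The arm

A 7-joint arm with a two-finger parallel gripper is mounted at the origin on the work surface. World frame = base frame: x ahead of the robot, y to its left, z up, the work surface at z = 0. Lengths are in m, angles in rad, forces in N, time in s.
With the tool pointing down it reaches from about 0.425 to 0.95 m from the base axis. Payload 16.7 kg.
Tool frame: the origin (TCP) lies midway between the tips of the shut fingers; the grasp point (between the pads) lies 19 mm behind it (hold_point_z is the distance from the TCP to the grasp point, in m); z points along the fingers, y is the line along which they close (so a half turn about z gives the same grasp; the last joint's range is limited). The gripper opens to 94 mm and grips with 3 to 60 N. Pads are 16 mm wide; open, the fingers measure 119 mm over their backs; the gripper's body (75 mm by 177 mm) begins 78 mm behind the grasp point.
Start: joints at [-1.401, 0.426, 0.074, 1.606, -0.034, 1.111, -0.067], TCP at [0.212, 0.641, 0.205] pointing down, gripper open.
Joint ranges: [-2.85, 2.85], [-0.5, 2.14], [-1.23, 1.37], [0.21, 2.46], [-1.02, 4.16], [0.16, 2.05], [-2.73, 2.73]. Speed limits (rad/s): [1.89, 1.89, 2.39, 2.39, 3.01, 3.01, 3.01].

### API

Orientations are given as a rotation vector (axis times angle).
In Python, from station import * gives the robot as it stands.
- The arm moves only by the tool send_rows, never from a script. Its argument "motion" is a list that holds one entry, the list of rows, each a list of 7 numbers: the turn, a rotation vector about the tool's x, y, z each as a share of 180 degrees, from -1 to 1, then the shift along the tool's x, y, z each as a share of 1 m, from -1 to 1, then the opening, from 0 (shut) to 1 (fully open). A call has 1 to 12 rows; each row is the pose to reach, as a shift and turn from the pose commanded when the call began, along the tool's axes at that moment, turning the shorter way round; what a row does not reach only later rows make up. A row lasts 1/12 s, in which the tool goes at most 41.7 mm and 7.16 degrees, less where a joint would pass 70% of its speed; a pose out of reach is approached as far as the arm can. A call with a number of a shift or a turn outside -1 to 1 is refused whole. A call with a gripper value outside its range is refused whole. The fingers move at their own pace and stop on an object; the grip force is fixed at half the most. Time passes only in rows, so rows that repeat a pose let the fingers close. It gives the time, the measured TCP pose, the force, the opening and the grip force at its end, in the units of the state.
- get_state(): the state, without advancing time (a new reading comes with each control period).
- read_camera(name): name is "side" or "top" or "wrist"; returns (picture, depth): 384x512x3 uint8, red, green, blue; 384x512 float32, m along the optical axis (not along the pixel's ray), 0 where there is no reading.
- camera_model(name): a dict with "K" (3x3 intrinsics, pixels), "cam_to_world" (4x4, takes a point from camera to world coordinates); the wrist camera has in their place "hand_eye" (4x4, takes a point from camera to tool coordinates, whose origin is the TCP and whose axes are the flange's). Camera axes: x right, y up, looking along -z (the intrinsics and any distortion apply to the point x, -y, -z); pixel columns grow to the right and rows downward; lengths in m; the calibration is good to about 2 mm. A picture is of the moment at which its call begins: read the wrist's pose just before it. camera_model takes no time and is no camera call.
- job_done(): hands the job in; it is judged then, once.
Trained networks look in the newest picture that a camera, given by its name, has taken for a name from the list of things; names that differ only in an ending like _2 or _b are one class to them, and where a whole thing is asked for, a point or a joint stands for the part that bears it (a point fixed in the world has none). Each returns a list of dicts, best first, with "p" (0 to 1); they miss things now and then, are a little off and sometimes report something else, mostly with a low value. They report only what shows in the picture. A call takes as long as a camera call. They do not tell look-alikes from the thing itself.
- look_for(camera, target): "at" ([column, row] in pixels, amid what is visible of it).
- mark_of(camera, target): "at" ([column, row] in pixels: a listed point, or the origin of a listed thing).
The state is a dict: "time": time; "joint_pos": joint angles; "dq": joint speeds; "effort": joint torques, N m; "tool_pos": TCP position; "tcp_rot": TCP orientation; "contact_force": force on the tool from outside, world axes, zero at the start; "torque": the same for the moment, N m; "finger_gap": finger opening in m; "finger_force": force on a finger pad.
Only numpy, scipy, OpenCV 4.12 (cv2) and the standard library are available. Lean on these libraries where they do the work, as an engineer would, in place of code of your own. Each camera call takes 0.05 s, during which the arm holds its last target. There are 200 camera calls.

## Working session

There is one attempt and no reset: what is moved stays moved. The work goes in short steps, Python scripts to look and compute and a tool call to move; the robot and the scene stay as the last step left them, time stands still between calls to the robot, and variables do not carry over. Pictures are saved under pics/ and viewed, at most 10 in all, crops included, and the job is handed in when it is done.

Besides the shell and the picture viewer there is one more tool, called after "Emit:" by a JSON object that holds its "op" and its "data", one argument or row to a line. send_rows: Moves the arm, as the interface text tells. Its arguments: {"type":"object","properties":{"motion":{"type":"array","items":{"type":"array","items":{"type":"array","items":{"type":"number","minimum":-1,"maximum":1}}}}},"required":["motion"]}

```bash
mkdir -p pics; cat > h.py <<'E'
from station import *
import numpy as np, cv2
from scipy.spatial.transform import Rotation as R
def save(img,n): cv2.imwrite('pics/'+n+'.png',img[:,:,::-1])
def c2w(cam):
    m=camera_model(cam)
    if 'cam_to_world' in m: return np.array(m['K']),np.array(m['cam_to_world'])
    s=get_state();T=np.eye(4);T[:3,:3]=R.from_rotvec(s['tcp_rot']).as_matrix();T[:3,3]=s['tool_pos']
    return np.array(m['K']),T@np.array(m['hand_eye'])
def cloud(cam,depth,K,T):
    v,u=np.mgrid[:384,:512]
    x=(u-K[0,2])/K[0,0]*depth;y=(v-K[1,2])/K[1,1]*depth
    P=np.stack([x,-y,-depth],-1)
    W=P@T[:3,:3].T+T[:3,3];W[depth<=0]=np.nan
    return W
E
python3 - <<'E'
from h import *
s=get_state();print(s)
out=[]
for c in ['top','side']:
    K,T=c2w(c);im,d=read_camera(c);W=cloud(c,d,K,T);np.savez(c+'.npz',im=im,W=W)
    print(c,T[:3,3].round(3),{k:v for k,v in camera_model(c).items() if k not in('K','cam_to_world')},K[0,0])
    out.append(im)
    for t in ['scoop_grip','scoop_lip','pan','ball_a_center']:
        for r in mark_of(c,t)[:4]:
            u,v=np.round(r['at']).astype(int)
            print(c,t,round(r['p'],2),u,v,W[min(v,383),min(u,511)].round(3))
    save(im,c)
E
```

```text
{'time': 0.0, 'joint_pos': array([-1.40147606,  0.42673259,  0.07390051,  1.60659328, -0.03408721,
        1.11074088, -0.06707645]), 'dq': array([-0.00113687, -0.0012794 , -0.00083501, -0.00069157,  0.00041102,
       -0.00214664,  0.00064887]), 'effort': array([-1.92048545e-03, -9.35840893e+01,  3.66562486e+00, -4.54191291e+01,
       -4.89476882e-02,  2.04615423e-02,  1.56955502e-04]), 'tool_pos': array([0.21150997, 0.64057434, 0.20478275]), 'tcp_rot': array([-4.98745142e-01, -3.10167792e+00,  1.90306062e-03]), 'contact_force': array([ 0.24717719,  0.14579502, -0.05625336]), 'torque': array([0.00474406, 0.00634576, 0.00121877]), 'finger_force': 0.0, 'finger_gap': 0.0938037895431922}
top [ 0.449 -0.052  1.186] {} 450.76143780718337
top scoop_grip 0.85 329 152 [ 0.642 -0.247  0.091]
top scoop_grip 0.58 175 195 [0.54  0.136 0.059]
top scoop_grip 0.57 363 146 [ 0.656 -0.329  0.098]
top scoop_lip 0.77 382 184 [ 0.572 -0.403 -0.002]
top scoop_lip 0.7 279 158 [ 0.642 -0.13   0.003]
top pan 0.64 176 195 [0.54  0.133 0.061]
top ball_a_center 0.38 307 160 [ 0.633 -0.201  0.022]
side [ 0.171 -0.558  0.733] {} 469.9697625805579
side scoop_grip 0.87 413 278 [ 0.654 -0.338  0.083]
side scoop_grip 0.56 368 247 [ 0.635 -0.249  0.089]
side scoop_lip 0.92 319 234 [ 0.641 -0.124  0.   ]
side scoop_lip 0.83 402 352 [ 0.585 -0.401  0.002]
side pan 0.69 336 259 [ 0.613 -0.203  0.021]
side pan 0.59 209 163 [0.537 0.13  0.062]
side ball_a_center 0.57 338 259 [ 0.614 -0.206  0.024]
```

View pics/top.png

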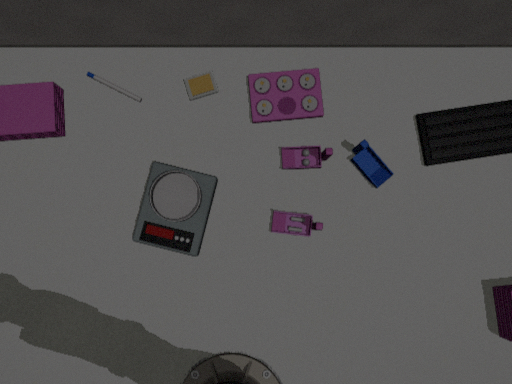

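View pics/side.png

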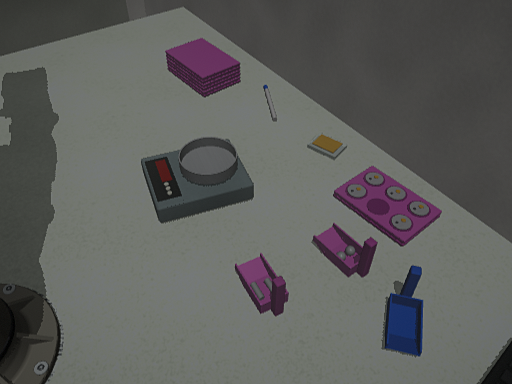

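The top view shows the ball scoop at about (302,157), with its post at (327,153) and the balls at (306,153) and (306,162). The roller scoop is at (292,223), the blue scoop at (372,162) and the pan at (176,195), with the display on the -x side. Next I fit the poses from the depth data.

```bash
python3 - <<'E'
from h import *
for c in ['top','side']:
    z=np.load(c+'.npz');im=z['im'].astype(int);W=z['W']
    mag=(im[...,0]>im[...,1]*1.6)&(im[...,2]>im[...,1]*1.4)
    reg=(W[...,0]>.59)&(W[...,0]<.69)&(W[...,1]<-.09)&(W[...,1]>-.30)
    P=W[mag&reg]
    post=P[P[:,2]>.05];top=P[P[:,2]>.090]
    low=P[(P[:,2]<.05)]
    print(c,'post',post[:,:2].mean(0).round(4),post.min(0).round(3),post.max(0).round(3),'top',len(top),top.mean(0).round(4) if len(top) else '')
    wall=P[(P[:,2]>.024)&(P[:,2]<.034)]
    r=cv2.minAreaRect(low[:,:2].astype(np.float32)*1000);print(' low rect',r, 'box',cv2.boxPoints(r).round(0).tolist())
    r=cv2.minAreaRect(wall[:,:2].astype(np.float32)*1000);print(' wall rect',r)
    # pan rim
    g=(W[...,0]>.44)&(W[...,0]<.65)&(W[...,1]>.03)&(W[...,1]<.24)&(W[...,2]>.078)&(W[...,2]<.095)
    Q=W[g];(a,b),rad=cv2.minEnclosingCircle(Q[:,:2].astype(np.float32));print(' pan',len(Q),a,b,rad,np.median(Q[:,2]))
    A=np.c_[2*Q[:,:2],np.ones(len(Q))];s=np.linalg.lstsq(A,(Q[:,:2]**2).sum(1),rcond=None)[0];print(' circ',s[:2],np.sqrt(s[2]+s[0]**2+s[1]**2))
    g=(W[...,0]>.36)&(W[...,0]<.66)&(W[...,1]>0)&(W[...,1]<.26)&(W[...,2]>.03)&(W[...,2]<.054)
    print(' body',cv2.minAreaRect(W[g][:,:2].astype(np.float32)*1000))
    ball=reg&~mag&(W[...,2]>.012)&(W[...,2]<.03)&(W[...,1]<-.16)
    print(' balls',np.c_[W[ball],np.argwhere(ball)[:,::-1]].round(3).tolist()[:30])
    t=(W[...,0]>.69)&(W[...,0]<.9)&mag&(W[...,1]<0.02)&(W[...,1]>-.3);print(' tray',np.nanmin(W[t],0).round(3),np.nanmax(W[t],0).round(3))
    bl=(im[...,2]>im[...,0]*1.6)&(im[...,2]>im[...,1]*1.6)&(W[...,1]<-.2)&(W[...,0]>.5);print(' blue',np.nanmin(W[bl],0).round(3),np.nanmax(W[bl],0).round(3))
    b=W[bl&(W[...,2]>.05)];print(' bluepost',b.mean(0),b.max(0))
E
python3 - <<'E'
import sys;sys.path.insert(0,'.')
E
python3 -c "
import cv2;i=cv2.imread('pics/side.png')[205:330,280:460];cv2.imwrite('pics/crop1.png',cv2.resize(i,None,fx=4,fy=4))"
```

```text
top post [ 0.6414 -0.2431] [ 0.634 -0.254  0.051] [ 0.652 -0.236  0.099] top 50 [ 0.6429 -0.2448  0.0938]
 low rect ((640.5791625976562, -191.35198974609375), (56.098602294921875, 111.84004974365234), 1.968483567237854) box [[611.0, -136.0], [614.0, -248.0], [671.0, -246.0], [667.0, -135.0]]
 wall rect ((640.2534790039062, -191.88894653320312), (56.28925704956055, 109.72041320800781), 2.8838014602661133)
 pan 231 0.5358635783195496 0.13227170705795288 0.06297241151332855 0.08396935372260184
 circ [0.53575912 0.13196911] 0.06113107199958875
 body ((506.91888427734375, 139.8845977783203), (171.02667236328125, 210.35369873046875), 75.82942199707031)
 balls [[0.669, -0.196, 0.029, 305.0, 146.0], [0.67, -0.199, 0.025, 306.0, 146.0], [0.67, -0.201, 0.026, 307.0, 146.0], [0.67, -0.204, 0.026, 308.0, 146.0], [0.669, -0.209, 0.028, 310.0, 146.0], [0.669, -0.216, 0.03, 313.0, 146.0], [0.67, -0.236, 0.024, 320.0, 146.0], [0.667, -0.235, 0.027, 320.0, 147.0], [0.664, -0.235, 0.026, 320.0, 148.0], [0.661, -0.235, 0.029, 320.0, 149.0], [0.661, -0.192, 0.015, 303.0, 150.0], [0.66, -0.194, 0.018, 30
[... 2167 characters left out ...]
9, 345.0, 236.0], [0.666, -0.173, 0.024, 346.0, 236.0], [0.665, -0.176, 0.028, 347.0, 236.0], [0.666, -0.166, 0.014, 343.0, 237.0], [0.666, -0.168, 0.017, 344.0, 237.0], [0.666, -0.173, 0.02, 346.0, 237.0], [0.667, -0.175, 0.022, 347.0, 237.0], [0.666, -0.178, 0.026, 348.0, 237.0], [0.665, -0.167, 0.013, 343.0, 238.0], [0.666, -0.169, 0.014, 344.0, 238.0], [0.666, -0.171, 0.016, 345.0, 238.0], [0.666, -0.174, 0.019, 346.0, 238.0], [0.664, -0.177, 0.023, 347.0, 238.0], [0.665, -0.179, 0.024, 348.0, 238.0]]
 tray [ 0.734 -0.248 -0.001] [ 0.881 -0.033  0.026]
 blue [ 0.56  -0.424  0.   ] [ 0.673 -0.318  0.098]
 bluepost [ 0.65712017 -0.33608541  0.08017998] [ 0.67255209 -0.3223985   0.09818409]
```

View pics/crop1.png

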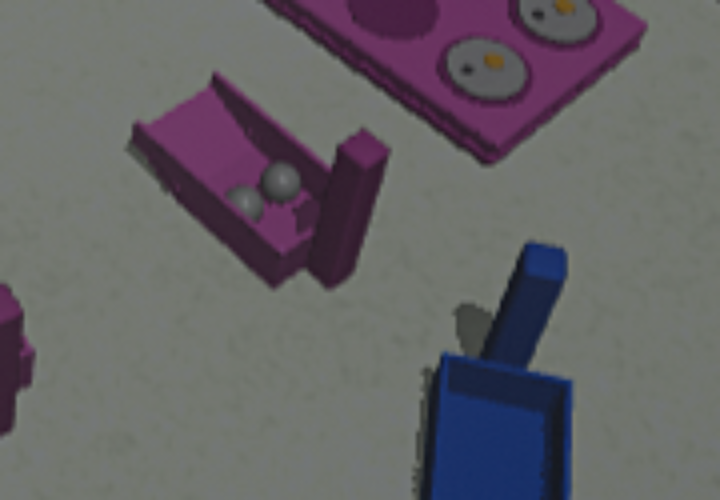

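The crop confirms the upright magenta scoop with two balls. The measured grip is about (0.6425, -0.246) with the lip pointing 92° in azimuth, and the pan is at (0.5355, 0.1315). On the way I'll test in the air whether the tip pose is reachable.

```bash
cat >> h.py <<'E'
def scoopR(az,tilt):  # az: azimuth (deg) of lip direction, tilt deg lip-down
    a,t=np.radians([az,tilt]);e=-np.array([np.cos(a),np.sin(a),0]);z=np.array([0,0,1.])
    x=e*np.cos(t)+z*np.sin(t);zz=z*np.cos(t)-e*np.sin(t);y=np.cross(zz,x)
    return np.c_[x,y,zz]
def tool_for(grip,S): # tool pose with grasp point on grip
    return np.array(grip)-.019*S[:,2], np.c_[-S[:,0],S[:,1],-S[:,2]]
def grip_from_lip(lip,S): return np.array(lip)+S@[.11,0,.057]
def row(p,Rm,st=None):
    s=st or get_state();R0=R.from_rotvec(s['tcp_rot'])
    rv=(R0.inv()*R.from_matrix(Rm)).as_rotvec()
    return (rv/np.pi).round(4).tolist(),(R0.inv().apply(np.array(p)-s['tool_pos'])).round(4).tolist(),'deg',np.degrees(np.linalg.norm(rv)).round(1)
PAN=np.array([.5355,.1315,.06]);G=np.array([.6425,-.246,.075])
E
python3 - <<'E'
from h import *
S=scoopR(92,50)
l=np.array([np.cos(np.radians(92)),np.sin(np.radians(92)),0])
g=grip_from_lip(PAN-.02*l+[0,0,.135],S);p,Rm=tool_for(g,S);print(p,row(p,Rm))
E
```

```text
[0.5376497  0.06994057 0.30369082] ([0.1684, -0.2418, 0.3613], [-0.4886, -0.44, -0.0982], 'deg', np.float64(83.9))
```

Emit:
{"op": "send_rows", "data": {
  "motion": [
    [[0.168, -0.242, 0.361, -0.489, -0.44, -0.098, 1], [0.168, -0.242, 0.361, -0.489, -0.44, -0.098, 1], [0.168, -0.242, 0.361, -0.489, -0.44, -0.098, 1], [0.168, -0.242, 0.361, -0.489, -0.44, -0.098, 1], [0.168, -0.242, 0.361, -0.489, -0.44, -0.098, 1], [0.168, -0.242, 0.361, -0.489, -0.44, -0.098, 1], [0.168, -0.242, 0.361, -0.489, -0.44, -0.098, 1], [0.168, -0.242, 0.361, -0.489, -0.44, -0.098, 1], [0.168, -0.242, 0.361, -0.489, -0.44, -0.098, 1], [0.168, -0.242, 0.361, -0.489, -0.44, -0.098, 1], [0.168, -0.242, 0.361, -0.489, -0.44, -0.098, 1], [0.168, -0.242, 0.361, -0.489, -0.44, -0.098, 1]]
  ]
}}

```text
time: 1.5
tool_pos: [0.4574, 0.2108, 0.2792]
tcp_rot: [1.668, 1.721, -0.778]
contact_force: [0.9, 1.1, 0.2]
finger_gap: 0.0938
finger_force: 0.0
```

```bash
cat > t.py <<'E'
from h import *
s=get_state();print(s['time'],s['tool_pos'].round(3),s['joint_pos'].round(2),s['contact_force'].round(1),s['finger_gap'])
S=scoopR(92,50)
l=np.array([np.cos(np.radians(92)),np.sin(np.radians(92)),0])
g=grip_from_lip(PAN-.02*l+[0,0,.135],S);p,Rm=tool_for(g,S);print('test',row(p,Rm))
S=scoopR(92,0);p,Rm=tool_for(G+[0,0,.1],S);print('above',p,row(p,Rm))
E
python3 t.py
```

```text
1.5 [0.457 0.211 0.279] [-1.33  0.51  0.55  1.71  0.36  1.61 -0.82] [0.9 1.1 0.2] 0.09383532627985378
test ([0.0001, 0.0011, -0.0011], [-0.1104, 0.0756, 0.0947], 'deg', np.float64(0.3))
above [ 0.6425 -0.246   0.156 ] ([0.0006, 0.2789, -0.001], [-0.201, 0.1696, 0.4346], 'deg', np.float64(50.2))
```

Emit:
{"op": "send_rows", "data": {
  "motion": [
    [[0, 0.001, -0.001, -0.11, 0.076, 0.095, 1], [0, 0.001, -0.001, -0.11, 0.076, 0.095, 1], [0, 0.001, -0.001, -0.11, 0.076, 0.095, 1], [0, 0.001, -0.001, -0.11, 0.076, 0.095, 1], [0, 0.001, -0.001, -0.11, 0.076, 0.095, 1], [0, 0.001, -0.001, -0.11, 0.076, 0.095, 1]]
  ]
}}

```text
time: 2.0
tool_pos: [0.5384, 0.0687, 0.3029]
tcp_rot: [1.671, 1.73, -0.776]
contact_force: [-0.4, 0.8, 0.0]
finger_gap: 0.0941
finger_force: 0.0
```

```bash
python3 t.py
```

```text
2.0 [0.538 0.069 0.303] [-1.15  0.45  0.63  1.76  0.49  1.48 -0.64] [-0.4  0.8  0. ] 0.09409886315866191
test ([-0.0002, -0.0013, 0.0], [0.0002, -0.0007, -0.0014], 'deg', np.float64(0.2))
above [ 0.6425 -0.246   0.156 ] ([-0.0002, 0.2765, -0.0001], [-0.0933, 0.0933, 0.3378], 'deg', np.float64(49.8))
```

Emit:
{"op": "send_rows", "data": {
  "motion": [
    [[0, 0.276, 0, -0.093, 0.093, 0.338, 1], [0, 0.276, 0, -0.093, 0.093, 0.338, 1], [0, 0.276, 0, -0.093, 0.093, 0.338, 1], [0, 0.276, 0, -0.093, 0.093, 0.338, 1], [0, 0.276, 0, -0.093, 0.093, 0.338, 1], [0, 0.276, 0, -0.093, 0.093, 0.338, 1], [0, 0.276, 0, -0.093, 0.093, 0.338, 1], [0, 0.276, 0, -0.093, 0.093, 0.338, 1], [0, 0.276, 0, -0.093, 0.093, 0.338, 1], [0, 0.276, 0, -0.093, 0.093, 0.338, 1], [0, 0.276, 0, -0.093, 0.093, 0.338, 1]]
  ]
}}

```text
time: 2.92
tool_pos: [0.6427, -0.2477, 0.1534]
tcp_rot: [-2.182, -2.26, 0.005]
contact_force: [-0.1, -0.1, -0.2]
finger_gap: 0.0939
finger_force: 0.0
```

```bash
cat > t2.py <<'E'
from h import *
s=get_state();print(s['time'],s['tool_pos'].round(3),s['joint_pos'].round(2),s['contact_force'].round(1),s['finger_gap'])
K,T=c2w('wrist');im,d=read_camera('wrist');W=cloud('wrist',d,K,T)
mag=(im[...,0]>im[...,1]*1.6)&(im[...,2]>im[...,1]*1.4)
reg=(W[...,0]>.59)&(W[...,0]<.69)&(W[...,1]<-.09)&(W[...,1]>-.30)&mag
P=W[reg];t=P[P[:,2]>.088]
print(len(P),len(t));print(cv2.minAreaRect(t[:,:2].astype(np.float32)*1000),t.mean(0))
w=P[(P[:,2]<.05)];print(cv2.minAreaRect(w[:,:2].astype(np.float32)*1000))
save(im,'wrist1')
S=scoopR(92,0);p,Rm=tool_for(G,S);print('grasp',p,row(p,Rm))
E
python3 t2.py
```

```text
2.9167 [ 0.643 -0.248  0.153] [-0.09  0.54  0.51  1.64 -0.29  1.04  0.55] [-0.1 -0.1 -0.2] 0.09390206338579841
5297 513
((639.757080078125, -235.64830017089844), (36.94256591796875, 98.66844940185547), 86.95479583740234) [ 0.63722684 -0.24132664  0.122447  ]
((642.7919311523438, -184.68569946289062), (54.883663177490234, 101.9076156616211), 2.7482497692108154)
grasp [ 0.6425 -0.246   0.056 ] ([-0.0014, 0.0011, -0.0004], [0.0039, 0.0006, 0.096], 'deg', np.float64(0.3))
```

View pics/wrist1.png

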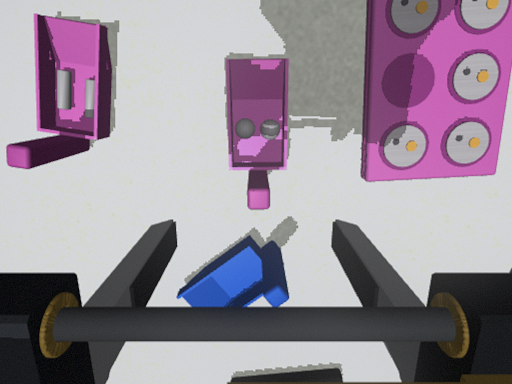

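The wrist view shows the post at (258,192), centred between the fingers at columns 175 and 333. The balls are at (245,128) and (270,128), and the blue scoop is clear of the grasp. I descend to the grasp.

Emit:
{"op": "send_rows", "data": {
  "motion": [
    [[-0.0014, 0.0011, 0, 0.004, 0.0005, 0.02, 1], [-0.0014, 0.0011, 0, 0.004, 0.0005, 0.04, 1], [-0.0014, 0.0011, 0, 0.004, 0.0005, 0.06, 1], [-0.0014, 0.0011, 0, 0.004, 0.0005, 0.08, 1], [-0.0014, 0.0011, 0, 0.004, 0.0005, 0.096, 1], [-0.0014, 0.0011, 0, 0.004, 0.0005, 0.096, 1], [-0.0014, 0.0011, 0, 0.004, 0.0005, 0.096, 0.5], [-0.0014, 0.0011, 0, 0.004, 0.0005, 0.096, 0.3], [-0.0014, 0.0011, 0, 0.004, 0.0005, 0.096, 0], [-0.0014, 0.0011, 0, 0.004, 0.0005, 0.096, 0], [-0.0014, 0.0011, 0, 0.004, 0.0005, 0.096, 0], [-0.0014, 0.0011, 0, 0.004, 0.0005, 0.096, 0]]
  ]
}}

```text
time: 3.97
tool_pos: [0.6435, -0.2396, 0.0598]
tcp_rot: [2.177, 2.262, 0.005]
contact_force: [0.4, 1.1, 0.1]
finger_gap: 0.0572
finger_force: 0.0
```

Emit:
{"op": "send_rows", "data": {
  "motion": [
    [[0, 0, 0, 0, 0, 0, 0], [0, 0, 0, 0, 0, 0, 0], [0, 0, 0, 0, 0, 0, 0], [0, 0, 0, 0, 0, 0, 0], [0, 0, 0, 0, 0, 0, 0], [0, 0, 0, 0, 0, 0, 0]]
  ]
}}

```text
time: 4.47
tool_pos: [0.6433, -0.2398, 0.0592]
tcp_rot: [2.178, 2.263, 0.005]
contact_force: [1.4, 0.3, -0.9]
finger_gap: 0.0178
finger_force: 30.1
```

Emit:
{"op": "send_rows", "data": {
  "motion": [
    [[0, 0, 0, 0, 0, -0.003, 0], [0, 0, 0, 0, 0, -0.008, 0], [0, 0, 0, 0, 0, -0.016, 0], [0, 0, 0, 0, 0, -0.025, 0], [0, 0, 0, 0, 0, -0.034, 0], [0, 0, 0, 0, 0, -0.042, 0], [0, 0, 0, 0, 0, -0.047, 0], [0, 0, 0, 0, 0, -0.05, 0], [0, 0, 0, 0, 0, -0.05, 0], [0, 0, 0, 0, 0, -0.05, 0]]
  ]
}}

```text
time: 5.3
tool_pos: [0.643, -0.2396, 0.1091]
tcp_rot: [2.178, 2.263, 0.005]
contact_force: [-0.5, 0.2, -2.0]
finger_gap: 0.0181
finger_force: 30.0
```

```bash
python3 - <<'E'
from h import *
s=get_state();print(s['time'],s['tool_pos'].round(4),s['joint_pos'].round(2),s['contact_force'].round(1),s['finger_gap'])
np.set_printoptions(suppress=True)
K,T=c2w('wrist');im,d=read_camera('wrist');save(im,'wrist2')
im,d=read_camera('side');K,T=c2w('side');save(im[180:330,260:460],'side2');W=cloud('side',d,K,T)
mag=(im[...,0]>im[...,1]*1.6)&(im[...,2]>im[...,1]*1.4)
P=W[mag&(W[...,0]>.59)&(W[...,0]<.69)&(W[...,1]<-.09)&(W[...,1]>-.30)&(W[...,2]>.02)]
print(np.nanmin(P,0),np.nanmax(P,0))
print(mark_of('side','scoop_lip')[:3])
a=cv2.imread('pics/wrist2.png');b=cv2.resize(cv2.imread('pics/side2.png'),(512,384));cv2.imwrite('pics/both.png',cv2.resize(np.vstack([a,b]),None,fx=.78,fy=.78))
E
```

```text
5.3 [ 0.643  -0.2396  0.1091] [-0.08  0.58  0.49  1.68 -0.32  0.96  0.57] [-0.5  0.2 -2. ] 0.018052309678741465
[ 0.60872005 -0.2764312   0.05026451] [ 0.67376327 -0.13503437  0.22366416]
[{'at': [402.0, 353.0], 'p': 0.82}, {'at': [324.4, 216.3], 'p': 0.78}]
```

View pics/both.png

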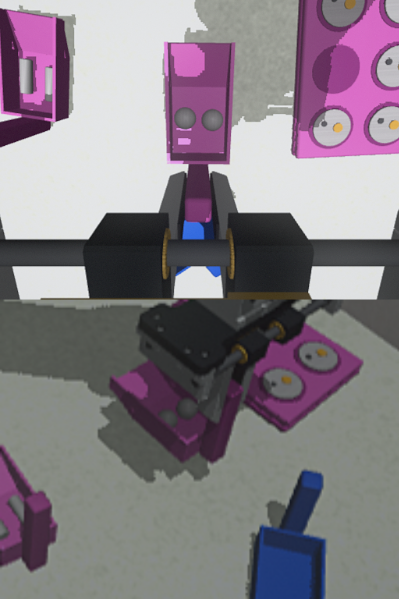

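The scoop is gripped with both balls in it and is level. The TCP sits about 6 mm ahead of the post axis and 59 mm above the underside. Next I carry it gently over the pan.

Emit:
{"op": "send_rows", "data": {
  "motion": [
    [[0, 0, 0, 0.002, -0.001, -0.004, 0], [0, 0, 0, 0.006, -0.003, -0.01, 0], [0, 0, 0, 0.012, -0.005, -0.018, 0], [0, 0, 0, 0.02, -0.008, -0.026, 0], [0, 0, 0, 0.03, -0.012, -0.034, 0], [0, 0, 0, 0.041, -0.016, -0.042, 0], [0, 0, 0, 0.053, -0.02, -0.05, 0], [0, 0, 0, 0.065, -0.025, -0.058, 0], [0, 0, 0, 0.077, -0.03, -0.065, 0], [0, 0, 0, 0.089, -0.034, -0.071, 0], [0, 0, 0, 0.101, -0.039, -0.076, 0], [0, 0, 0, 0.113, -0.043, -0.08, 0]]
  ]
}}

```text
time: 6.45
tool_pos: [0.595, -0.1273, 0.1899]
tcp_rot: [2.177, 2.263, 0.005]
contact_force: [-0.5, -0.2, -2.1]
finger_gap: 0.018
finger_force: 30.0
```

Emit:
{"op": "send_rows", "data": {
  "motion": [
    [[0, 0, 0, 0.012, -0.005, -0.002, 0], [0, 0, 0, 0.024, -0.009, -0.003, 0], [0, 0, 0, 0.036, -0.013, -0.003, 0], [0, 0, 0, 0.048, -0.018, -0.003, 0], [0, 0, 0, 0.06, -0.022, -0.003, 0], [0, 0, 0, 0.072, -0.027, -0.003, 0], [0, 0, 0, 0.083, -0.031, -0.003, 0], [0, 0, 0, 0.093, -0.035, -0.003, 0], [0, 0, 0, 0.101, -0.038, -0.003, 0], [0, 0, 0, 0.107, -0.041, -0.003, 0], [0, 0, 0, 0.112, -0.043, -0.003, 0], [0, 0, 0, 0.115, -0.044, -0.003, 0]]
  ]
}}

```text
time: 7.45
tool_pos: [0.5469, -0.0148, 0.1922]
tcp_rot: [2.178, 2.263, 0.005]
contact_force: [0.6, 0.2, -2.4]
finger_gap: 0.0175
finger_force: 30.0
```

```bash
cat >> h.py <<'E'
LT=np.array([.104,0,.041])
def lippose(along,z,tilt,az=92):
    a=np.radians(az);l=np.array([np.cos(a),np.sin(a),0]);S=scoopR(az,tilt);Rm=np.c_[-S[:,0],S[:,1],-S[:,2]]
    lip=np.array([PAN[0],PAN[1],z])+along*l
    return lip-Rm@LT,Rm
def now():
    s=get_state();Rm=R.from_rotvec(s['tcp_rot']).as_matrix();lip=s['tool_pos']+Rm@LT
    print(round(s['time'],2),'tcp',s['tool_pos'].round(4),'lip',lip.round(4),'tilt',np.degrees(np.arcsin(-Rm[2,0])).round(2),'F',s['contact_force'].round(1),'q',s['joint_pos'].round(2),'gap',round(s['finger_gap'],4),'ff',round(s['finger_force'],1))
    return s
E
python3 - <<'E'
from h import *
now();K,T=c2w('wrist');im,d=read_camera('wrist');save(im,'wrist3');W=cloud('w',d,K,T)
mag=(im[...,0]>im[...,1]*1.6)&(im[...,2]>im[...,1]*1.4)
s=get_state();Rm=R.from_rotvec(s['tcp_rot']).as_matrix()
Q=(W-s['tool_pos'])@Rm   # tool frame
q=Q[mag&(Q[...,0]>-.03)&(Q[...,0]<.13)&(abs(Q[...,1])<.04)&(d>0)]
print('x ext',np.percentile(q[:,0],[0.5,50,99.5]).round(4),'y',np.percentile(q[:,1],[.5,99.5]).round(4))
for a in np.arange(.005,.11,.02):
    k=q[(abs(q[:,0]-a)<.01)&(abs(q[:,1])>.022)]; 
    if len(k)>5: print(a,np.percentile(k[:,2],5).round(4),np.percentile(k[:,2],95).round(4))
for z in (.118,):print('low',row(*lippose(-.02,z,0)))
E
```

```text
7.45 tcp [ 0.5469 -0.0148  0.1922] lip [0.543  0.0891 0.1513] tilt -0.07 F [ 0.6  0.2 -2.4] q [-0.52  0.25  0.5   1.93 -0.14  0.99  0.09] gap 0.0175 ff 30.0
x ext [-0.011   0.0567  0.1048] y [-0.0271  0.0275]
0.005 0.0304 0.0569
0.025 0.0302 0.0569
0.045 0.0302 0.0568
0.065 0.0304 0.0565
0.085 0.0303 0.0528
0.10500000000000001 0.0304 0.0443
low ([0.0009, -0.0004, 0.0012], [0.0223, -0.0063, 0.0332], 'deg', np.float64(0.3))
```

View pics/wrist3.png

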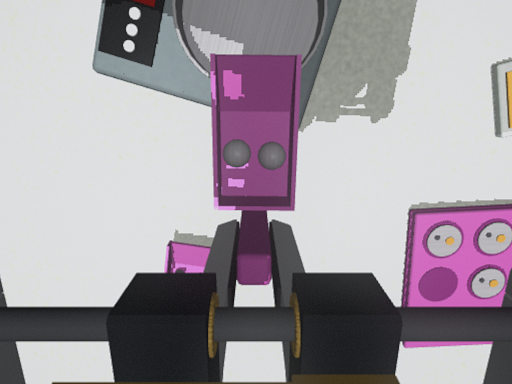

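The scoop is level in the grip, the balls are at (236,153) and (271,155), and the lip estimate is confirmed. Now I centre it and lower it level.

Emit:
{"op": "send_rows", "data": {
  "motion": [
    [[0.001, 0, 0.001, 0.004, -0.001, 0.001, 0], [0.001, 0, 0.001, 0.009, -0.003, 0.003, 0], [0.001, 0, 0.001, 0.014, -0.005, 0.006, 0], [0.001, 0, 0.001, 0.018, -0.006, 0.01, 0], [0.001, 0, 0.001, 0.021, -0.006, 0.015, 0], [0.001, 0, 0.001, 0.022, -0.006, 0.02, 0], [0.001, 0, 0.001, 0.022, -0.006, 0.025, 0], [0.001, 0, 0.001, 0.022, -0.006, 0.029, 0], [0.001, 0, 0.001, 0.022, -0.006, 0.032, 0], [0.001, 0, 0.001, 0.022, -0.006, 0.034, 0], [0.001, 0, 0.001, 0.022, -0.006, 0.034, 0], [0.001, 0, 0.001, 0.022, -0.006, 0.034, 0]]
  ]
}}

```text
time: 8.5
tool_pos: [0.5405, 0.0063, 0.1582]
tcp_rot: [-2.182, -2.259, -0.001]
contact_force: [-0.1, -0.4, -1.0]
finger_gap: 0.0177
finger_force: 30.0
```

```bash
python3 - <<'E'
from h import *
now()
for t,z in ((8,.114),(14,.112),(20,.108),(25,.104),(30,.1),(35,.097),(40,.095),(50,.095)):print(t,z,row(*lippose(-.02,z,t)))
im,d=read_camera('side');K,T=c2w('side');W=cloud('s',d,K,T)
mag=(im[...,0]>im[...,1]*1.6)&(im[...,2]>im[...,1]*1.4)
P=W[mag&(W[...,0]>.48)&(W[...,0]<.6)&(W[...,1]>0)&(W[...,1]<.16)&(W[...,2]>.08)];print(P.min(0),P.max(0))
save(cv2.resize(im[100:300,130:390],None,fx=2.5,fy=2.5),'side3')
E
```

```text
8.5 tcp [0.5405 0.0063 0.1582] lip [0.5368 0.1103 0.1173] tilt -0.06 F [-0.1 -0.4 -1. ] q [-0.54  0.28  0.48  1.98 -0.16  0.92  0.07] gap 0.0177 ff 30.0
8 0.114 ([-0.0001, -0.0448, 0.0], [0.008, -0.0006, -0.0109], 'deg', np.float64(8.1))
14 0.112 ([-0.0001, -0.0781, 0.0], [0.0143, -0.0006, -0.0187], 'deg', np.float64(14.1))
20 0.108 ([-0.0001, -0.1115, 0.0], [0.0216, -0.0006, -0.0239], 'deg', np.float64(20.1))
25 0.104 ([-0.0001, -0.1392, 0.0], [0.0284, -0.0006, -0.0269], 'deg', np.float64(25.1))
30 0.1 ([-0.0001, -0.167, 0.0], [0.0358, -0.0006, -0.0293], 'deg', np.float64(30.1))
35 0.097 ([-0.0001, -0.1948, 0.0], [0.0437, -0.0006, -0.032], 'deg', np.float64(35.1))
40 0.095 ([-0.0001, -0.2226, 0.0], [0.052, -0.0006, -0.035], 'deg', np.float64(40.1))
50 0.095 ([-0.0001, -0.2781, 0.0], [0.0699, -0.0006, -0.0427], 'deg', np.float64(50.1))
[4.91174421e-01 1.38207851e-04 8.16444905e-02] [0.59371535 0.14932655 0.37979177]
```

View pics/side3.png

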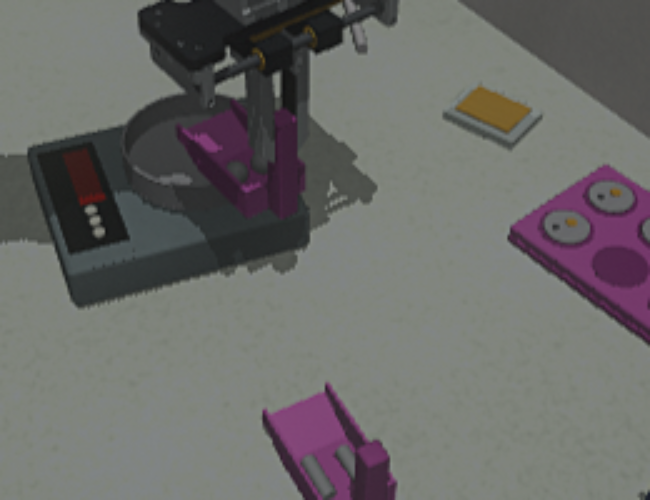

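The underside is about 14 mm above the rim, level, with the lip over the pan. Now I tip slowly.

Emit:
{"op": "send_rows", "data": {
  "motion": [
    [[0, -0.011, 0, 0.002, -0.001, -0.003, 0], [0, -0.022, 0, 0.004, -0.001, -0.005, 0], [0, -0.034, 0, 0.006, -0.001, -0.008, 0], [0, -0.045, 0, 0.008, -0.001, -0.011, 0], [0, -0.056, 0, 0.01, -0.001, -0.0135, 0], [0, -0.067, 0, 0.0122, -0.001, -0.016, 0], [0, -0.078, 0, 0.0143, -0.001, -0.0187, 0], [0, -0.089, 0, 0.0167, -0.001, -0.0205, 0], [0, -0.1, 0, 0.019, -0.001, -0.022, 0], [0, -0.1115, 0, 0.0216, -0.001, -0.0239, 0], [0, -0.1115, 0, 0.0216, -0.001, -0.0239, 0], [0, -0.1115, 0, 0.0216, -0.001, -0.0239, 0]]
  ]
}}

```text
time: 9.55
tool_pos: [0.5387, 0.0286, 0.1821]
tcp_rot: [1.992, 2.066, -0.351]
contact_force: [0.1, 0.1, -2.9]
finger_gap: 0.0175
finger_force: 30.0
```

```bash
cat > t3.py <<'E'
from h import *
now()
for t,z in ((22,.107),(24,.105),(26,.102),(28,.1),(30,.098),(32,.097),(35,.096),(40,.095),(45,.095),(52,.095)):print(t,z,row(*lippose(-.02,z,t)))
E
python3 t3.py
```

```text
9.55 tcp [0.5387 0.0286 0.1821] lip [0.5357 0.1124 0.108 ] tilt 19.95 F [ 0.1  0.1 -2.9] q [-0.84  0.31  0.54  1.95  0.21  1.03 -0.39] gap 0.0175 ff 30.0
22 0.107 ([0.0001, -0.0114, 0.0005], [0.0011, 0.0004, -0.0024], 'deg', np.float64(2.1))
24 0.105 ([0.0001, -0.0225, 0.0005], [0.0034, 0.0004, -0.0041], 'deg', np.float64(4.1))
26 0.102 ([0.0001, -0.0336, 0.0005], [0.0062, 0.0004, -0.0048], 'deg', np.float64(6.1))
28 0.1 ([0.0001, -0.0447, 0.0005], [0.0087, 0.0004, -0.0063], 'deg', np.float64(8.1))
30 0.098 ([0.0001, -0.0559, 0.0005], [0.0114, 0.0004, -0.0078], 'deg', np.float64(10.1))
32 0.097 ([0.0001, -0.067, 0.0005], [0.0138, 0.0004, -0.0101], 'deg', np.float64(12.1))
35 0.096 ([0.0001, -0.0836, 0.0005], [0.0175, 0.0004, -0.014], 'deg', np.float64(15.1))
40 0.095 ([0.0002, -0.1114, 0.0005], [0.024, 0.0004, -0.0206], 'deg', np.float64(20.1))
45 0.095 ([0.0002, -0.1392, 0.0005], [0.0308, 0.0004, -0.0276], 'deg', np.float64(25.1))
52 0.095 ([0.0002, -0.1781, 0.0005], [0.0413, 0.0004, -0.0364], 'deg', np.float64(32.1))
```

Emit:
{"op": "send_rows", "data": {
  "motion": [
    [[0, -0.011, 0, 0.001, 0, -0.002, 0], [0, -0.022, 0, 0.003, 0, -0.004, 0], [0, -0.028, 0, 0.005, 0, -0.0045, 0], [0, -0.0336, 0, 0.006, 0, -0.0048, 0], [0, -0.039, 0, 0.0075, 0, -0.0055, 0], [0, -0.045, 0, 0.009, 0, -0.0063, 0], [0, -0.05, 0, 0.01, 0, -0.007, 0], [0, -0.056, 0, 0.0114, 0, -0.0078, 0], [0, -0.061, 0, 0.0126, 0, -0.009, 0], [0, -0.067, 0, 0.0138, 0, -0.0101, 0], [0, -0.075, 0, 0.0156, 0, -0.012, 0], [0, -0.0836, 0, 0.0175, 0, -0.014, 0]]
  ]
}}

```text
time: 10.55
tool_pos: [0.538, 0.0493, 0.1895]
tcp_rot: [1.834, 1.899, -0.581]
contact_force: [0.8, -0.1, -1.5]
finger_gap: 0.0178
finger_force: 30.0
```

Emit:
{"op": "send_rows", "data": {
  "motion": [
    [[0, -0.01, 0, 0.002, 0, -0.0025, 0], [0, -0.019, 0, 0.004, 0, -0.0045, 0], [0, -0.028, 0, 0.0065, 0, -0.0066, 0], [0, -0.037, 0, 0.009, 0, -0.009, 0], [0, -0.046, 0, 0.011, 0, -0.0113, 0], [0, -0.0556, 0, 0.0133, 0, -0.0136, 0], [0, -0.068, 0, 0.017, 0, -0.0165, 0], [0, -0.081, 0, 0.02, 0, -0.0195, 0], [0, -0.0945, 0, 0.0238, 0, -0.0224, 0], [0, -0.0945, 0, 0.0238, 0, -0.0224, 0], [0, -0.0945, 0, 0.0238, 0, -0.0224, 0], [0, -0.0945, 0, 0.0238, 0, -0.0224, 0]]
  ]
}}

```text
time: 11.55
tool_pos: [0.5369, 0.081, 0.1941]
tcp_rot: [1.645, 1.702, -0.803]
contact_force: [-0.1, -0.0, -0.6]
finger_gap: 0.0179
finger_force: 30.0
```

```bash
python3 - <<'E'
from h import *
now()
im,d=read_camera('side');a=cv2.resize(im[110:230,150:290],(560,480))
im,d=read_camera('wrist');b=cv2.resize(im,(240,180))
o=np.zeros((480,800,3),np.uint8);o[:,:560]=a;o[:180,560:]=b
im,d=read_camera('top');o[190:460,560:]=cv2.resize(im[130:265,120:240],(240,270));save(o,'tip')
E
```

```text
11.55 tcp [0.5369 0.081  0.1941] lip [0.5358 0.1126 0.0869] tilt 52.04 F [-0.1 -0.  -0.6] q [-1.13  0.61  0.58  1.83  0.45  1.33 -0.75] gap 0.0179 ff 30.0
```

View pics/tip.png

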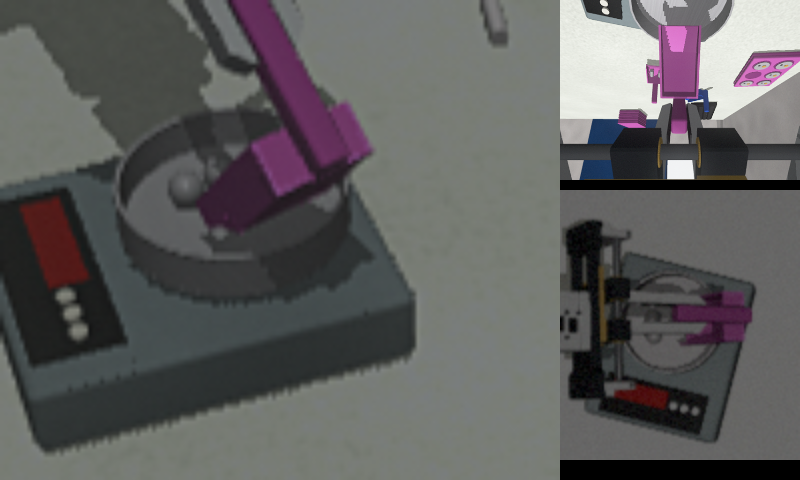

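Both balls are in the pan, at crop positions (185,187) and (212,160), and the scoop is empty. I lift straight up, then level and return.

Emit:
{"op": "send_rows", "data": {
  "motion": [
    [[0, 0, 0, -0.01, 0, -0.0075, 0], [0, 0, 0, -0.02, 0, -0.015, 0], [0, 0, 0, -0.03, 0, -0.023, 0], [0, 0, 0, -0.04, 0, -0.031, 0], [0, 0, 0, -0.05, 0, -0.039, 0], [0, 0, 0, -0.06, 0, -0.047, 0], [0, 0, 0, -0.07, 0, -0.055, 0], [0, 0, 0, -0.07, 0, -0.055, 0]]
  ]
}}

```text
time: 12.37
tool_pos: [0.5375, 0.0821, 0.2855]
tcp_rot: [1.646, 1.702, -0.799]
contact_force: [-1.1, 1.0, -1.7]
finger_gap: 0.0181
finger_force: 30.0
```

```bash
python3 - <<'E'
from h import *
now();S=scoopR(92,0);Rm=np.c_[-S[:,0],S[:,1],-S[:,2]];print(row([.643,-.2396,.16],Rm))
im,d=read_camera('side');cv2.imwrite('pics/side5.png',im[:,:,::-1])
E
```

```text
12.37 tcp [0.5375 0.0821 0.2855] lip [0.5366 0.1139 0.1783] tilt 51.95 F [-1.1  1.  -1.7] q [-1.16  0.49  0.61  1.76  0.49  1.48 -0.68] gap 0.0181 ff 30.0
([0.0007, 0.2886, -0.0003], [-0.1014, 0.0939, 0.3335], 'deg', np.float64(52.0))
```

Emit:
{"op": "send_rows", "data": {
  "motion": [
    [[0, 0.035, 0, -0.009, 0.008, 0.028, 0], [0, 0.07, 0, -0.018, 0.016, 0.057, 0], [0, 0.105, 0, -0.027, 0.025, 0.088, 0], [0, 0.14, 0, -0.036, 0.034, 0.12, 0], [0, 0.175, 0, -0.046, 0.043, 0.152, 0], [0, 0.21, 0, -0.056, 0.052, 0.184, 0], [0, 0.245, 0, -0.066, 0.061, 0.216, 0], [0, 0.27, 0, -0.076, 0.07, 0.248, 0], [0, 0.2886, 0, -0.085, 0.079, 0.28, 0], [0, 0.2886, 0, -0.094, 0.087, 0.31, 0], [0, 0.2886, 0, -0.1014, 0.0939, 0.3335, 0], [0, 0.2886, 0, -0.1014, 0.0939, 0.3335, 0]]
  ]
}}

```text
time: 13.42
tool_pos: [0.6401, -0.2477, 0.1549]
tcp_rot: [2.19, 2.252, -0.009]
contact_force: [-1.9, 0.8, -1.8]
finger_gap: 0.0179
finger_force: 30.0
```

```bash
cat > t4.py <<'E'
from h import *
s=now();K,T=c2w('wrist');im,d=read_camera('wrist');W=cloud('w',d,K,T)
mag=(im[...,0]>im[...,1]*1.6)&(im[...,2]>im[...,1]*1.4)
Rm=R.from_rotvec(s['tcp_rot']).as_matrix();Q=(W-s['tool_pos'])@Rm
q=Q[mag&(Q[...,0]>-.03)&(Q[...,0]<.13)&(abs(Q[...,1])<.04)&(d>0)]
for a in np.arange(.005,.11,.02):
    k=q[(abs(q[:,0]-a)<.01)&(abs(q[:,1])>.022)]
    if len(k)>5: print(a.round(3),np.percentile(k[:,2],5).round(4),end=' ')
S=scoopR(92,0);Rm=np.c_[-S[:,0],S[:,1],-S[:,2]];print(row([.643,-.2396,.0595],Rm))
E
python3 t4.py
```

```text
13.42 tcp [ 0.6401 -0.2477  0.1549] lip [ 0.6371 -0.1439  0.1134] tilt 0.23 F [-1.9  0.8 -1.8] q [-0.08  0.53  0.51  1.64 -0.28  1.04  0.54] gap 0.0179 ff 30.0
0.005 0.0305 0.025 0.0305 0.045 0.0304 0.065 0.0305 0.085 0.0303 0.105 0.0303 ([-0.0014, 0.0012, -0.0021], [0.0072, 0.0034, 0.0952], 'deg', np.float64(0.5))
```

Nothing slipped in the grip. I lower to just above the bench and check before contact.

Emit:
{"op": "send_rows", "data": {
  "motion": [
    [[-0.0014, 0.0012, -0.002, 0.003, 0.001, 0.02, 0], [-0.0014, 0.0012, -0.002, 0.007, 0.003, 0.04, 0], [-0.0014, 0.0012, -0.002, 0.007, 0.003, 0.06, 0], [-0.0014, 0.0012, -0.002, 0.007, 0.003, 0.075, 0], [-0.0014, 0.0012, -0.002, 0.007, 0.003, 0.085, 0], [-0.0014, 0.0012, -0.002, 0.007, 0.003, 0.09, 0], [-0.0014, 0.0012, -0.002, 0.007, 0.003, 0.09, 0], [-0.0014, 0.0012, -0.002, 0.007, 0.003, 0.09, 0], [-0.0014, 0.0012, -0.002, 0.007, 0.003, 0.09, 0]]
  ]
}}

```text
time: 14.22
tool_pos: [0.6453, -0.2333, 0.0688]
tcp_rot: [2.173, 2.265, 0.007]
contact_force: [-0.5, -0.3, -1.6]
finger_gap: 0.0178
finger_force: 30.0
```

```bash
python3 t4.py
```

```text
14.22 tcp [ 0.6453 -0.2333  0.0688] lip [ 0.6412 -0.1293  0.028 ] tilt -0.08 F [-0.5 -0.3 -1.6] q [-0.07  0.62  0.46  1.71 -0.34  0.89  0.57] gap 0.0178 ff 30.0
0.005 0.0303 0.025 0.0303 0.045 0.0303 0.065 0.0302 0.085 0.0303 0.105 0.0303 ([0.0017, -0.0005, 0.0021], [-0.0062, -0.0026, 0.0094], 'deg', np.float64(0.5))
```

Emit:
{"op": "send_rows", "data": {
  "motion": [
    [[0, 0, 0, 0, 0, 0.003, 0], [0, 0, 0, 0, 0, 0.006, 0], [0, 0, 0, 0, 0, 0.008, 0], [0, 0, 0, 0, 0, 0.009, 0], [0, 0, 0, 0, 0, 0.0095, 0], [0, 0, 0, 0, 0, 0.0095, 0], [0, 0, 0, 0, 0, 0.0095, 0]]
  ]
}}

```text
time: 14.85
tool_pos: [0.6449, -0.2331, 0.059]
tcp_rot: [2.174, 2.266, 0.007]
contact_force: [-3.1, 1.8, 9.6]
finger_gap: 0.0177
finger_force: 30.0
```

```bash
python3 t4.py
```

```text
14.85 tcp [ 0.6449 -0.2331  0.059 ] lip [ 0.6408 -0.1291  0.0183] tilt -0.12 F [-3.1  1.8  9.6] q [-0.06  0.63  0.45  1.71 -0.35  0.87  0.58] gap 0.0177 ff 30.0
0.005 0.0303 0.025 0.0302 0.045 0.0303 0.065 0.0303 0.085 0.0302 0.105 0.0301 ([0.0014, -0.0007, 0.002], [-0.0064, -0.0022, -0.0004], 'deg', np.float64(0.5))
```

The scoop is on the bench with about 10 N contact. I back off slightly, open, and rise.

Emit:
{"op": "send_rows", "data": {
  "motion": [
    [[0, 0, 0, 0, 0, -0.0004, 0], [0, 0, 0, 0, 0, -0.0004, 0.25], [0, 0, 0, 0, 0, -0.0004, 0.4], [0, 0, 0, 0, 0, -0.0004, 0.6], [0, 0, 0, 0, 0, -0.0004, 0.8], [0, 0, 0, 0, 0, -0.0004, 0.8], [0, 0, 0, 0, 0, -0.0004, 0.8], [0, 0, 0, 0, 0, -0.0004, 0.8], [0, 0, 0, 0, 0, -0.0004, 0.8]]
  ]
}}

```text
time: 15.65
tool_pos: [0.6448, -0.2331, 0.0587]
tcp_rot: [2.174, 2.266, 0.007]
contact_force: [-0.8, 0.3, 0.1]
finger_gap: 0.0666
finger_force: 0.0
```

Emit:
{"op": "send_rows", "data": {
  "motion": [
    [[0, 0, 0, 0, 0, -0.01, 0.8], [0, 0, 0, 0, 0, -0.03, 0.8], [0, 0, 0, 0, 0, -0.05, 0.8], [0, 0, 0, 0, 0, -0.07, 0.8], [0, 0, 0, 0, 0, -0.09, 0.8], [0, 0, 0, 0, 0, -0.12, 0.8], [0, 0, 0, 0, 0, -0.15, 0.8], [0, 0, 0, 0, 0, -0.18, 0.8], [0, 0, 0, 0, 0, -0.2, 0.8], [0, 0, 0, 0, 0, -0.2, 0.8], [0, 0, 0, 0, 0, -0.2, 0.8]]
  ]
}}

```text
time: 16.57
tool_pos: [0.6444, -0.2337, 0.2606]
tcp_rot: [2.173, 2.264, 0.009]
contact_force: [-0.0, 0.6, 0.4]
finger_gap: 0.0751
finger_force: 0.0
```

```bash
python3 - <<'E'
from h import *
now()
a,_=read_camera('side');b,_=read_camera('top')
print(mark_of('top','ball_a_center')[:3])
o=np.vstack([cv2.resize(a[110:350,120:460],(680,330)),cv2.resize(b[90:260,110:410],(680,250))]);save(o,'end')
E
```

```text
16.57 tcp [ 0.6444 -0.2337  0.2606] lip [ 0.6404 -0.1297  0.2197] tilt -0.08 F [-0.   0.6  0.4] q [-0.12  0.44  0.54  1.54 -0.24  1.22  0.5 ] gap 0.0751 ff 0.0
[{'at': [166.0, 204.5], 'p': 0.48}]
```

View pics/end.png

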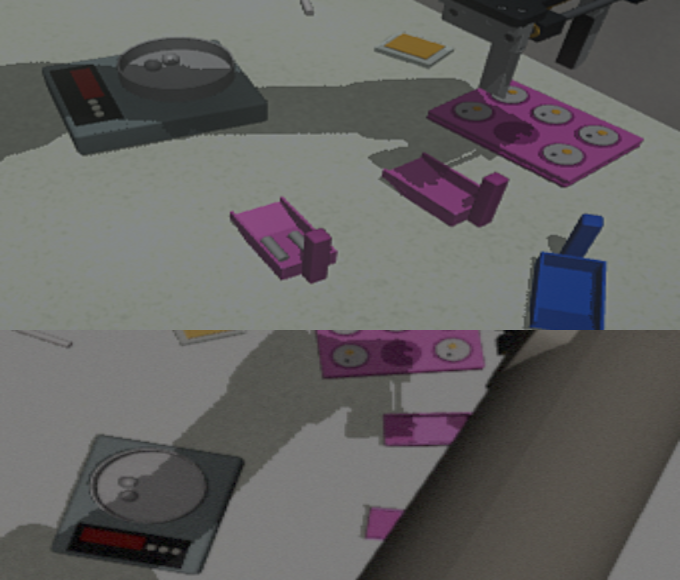

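Both balls lie in the pan, at (152,65) and (170,60) in the upper view. The empty scoop stands upright on the bench with the gripper clear of it, so I hand in.

```bash
python3 -c "
from station import *
print(job_done())"
```

```text
the job is handed in; nothing more can be done
None
```

The job is handed in, about 17 s into the 64 s allowed: both balls are in the pan, and the empty scoop stands upright on the bench, released, with the gripper clear of it.

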